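Load the dish carrier into the bench scanner

ROBOT

A 6-joint arm with a two-finger parallel gripper is mounted at the origin on a cart in front of the work surface, level with it; the furniture and walls round the work are solid. World frame = base frame: x ahead of the robot, y to its left, z up, the work surface at z = 0. Lengths are in m, angles in rad, forces in N, time in s.
With the tool pointing down it reaches from about 0.2 to 0.875 m from the base axis. Payload 3.4 kg.
Tool frame: the origin (TCP) lies between the finger pads; the fingertips stand 25 mm ahead of it and the grasp point (between the pads) lies 6 mm ahead of it (r.nose_length is the z of the fingertips in the tool frame, in m); z points along the fingers, y is the line along which they close (so a half turn about z gives the same grasp; the last joint's range is limited). The gripper opens to 94 mm and grips with 3 to 60 N. Pads are 16 mm wide; open, the fingers measure 119 mm over their backs; the gripper's body (75 mm by 177 mm) begins 78 mm behind the grasp point.
Start: joints at [-1.44, 0.276, 1.505, -0, 1.361, -0.121], TCP at [0.143, -0.557, 0.23] pointing down, gripper open.
Joint ranges: [-2.89, 2.89], [-0.75, 2.08], [0.22, 2.7], [-1.18, 4.32], [0.11, 2.71], [-2.7, 2.7]. Speed limits (rad/s): [2.57, 2.57, 3.14, 3.14, 3.14, 3.14].

INTERFACE

Orientations are given as a unit quaternion [w, x, y, z].
In Python, from plant import r, gripper_to, inverse_kinematics, vision, models, telemetry gives the robot as it stands. Calls block until the motion is done:
- r.move_to(position, orientation): joint-space move of the TCP to a pose.
- r.move_l(position, rot=None, vel=0.15, guard=None): straight line of the TCP; rot=None keeps the orientation; vel is the mean speed in m/s. With guard (N) it stops when the force on the tool has changed by that much, and returns True; else False.
- r.movej(angles): joint-space move.
- gripper_to(opening, f_grip=None): finger opening in m; f_grip is the grip in N (None keeps the last); returns when the fingers have stopped.
- r.hold(seconds).
- inverse_kinematics(position, orientation): joint angles nearest the present ones, or None.
- vision.snapshot(name): name is "side" or "top"; returns the picture (384x512x3 uint8, red, green, blue); there is no depth.
- vision.get_calibration(name): a dict with "fx", "fy", "cx", "cy" (pixels), "D" ([k1, k2, p1, p2, k3] as OpenCV has them; the pictures are not rectified), "position" and "orientation" of the camera in the world. Camera axes: x right, y down, z forward; pixel columns grow to the right and rows downward; lengths in m; the calibration is good to about 2 mm. A picture is of the moment at which its call begins. get_calibration takes no time and is no camera call.
A pose or a line that the arm cannot do raises r.PlanningError and nothing moves.
- r.sign_off(): hands the job in; it is judged then, once.
Trained networks look in the newest picture that a camera, given by its name, has taken for a name from the list of things; names that differ only in an ending like _2 or _b are one class to them, and where a whole thing is asked for, a point or a joint stands for the part that bears it (a point fixed in the world has none). Each returns a list of dicts, best first, with "score" (0 to 1); they miss things now and then, are a little off and sometimes report something else, mostly with a low value. They report only what shows in the picture. A call takes as long as a camera call.
- models.boxes_of(thing, camera): "at" ([x, y, z] in m, in world coordinates, good to about 4 mm: the middle of the surface that is visible of it).
- models.regions_of(thing, camera): "pixels" (384x512 bool, what is visible of it).
- models.mark_of(thing, camera): "at" ([x, y, z] in m, in world coordinates, good to about 4 mm: a listed point, or the origin of a listed thing).
Readings, each from a call of its own:
- telemetry.current_t(): time.
- telemetry.current_joints(): joint angles.
- telemetry.current_dq(): joint speeds.
- telemetry.current_joint_efforts(): joint torques, N m.
- telemetry.current_ee_pos(): TCP position.
- telemetry.current_tool_rot(): TCP orientation.
- telemetry.current_wrist_force(): force on the tool from outside, world axes, zero at the start.
- telemetry.current_torque(): the same for the moment, N m.
- telemetry.current_opening(): finger opening in m.
- telemetry.current_finger_force(): force on a finger pad.
Only numpy, scipy, OpenCV 4.12 (cv2) and the standard library are available. Lean on these libraries where they do the work, as an engineer would, in place of code of your own. Each camera call takes 0.05 s, during which the arm holds its last target. There are 200 camera calls.

TASK

Slide the flat carrier that has the single round window into the low slot under the scanner's fixed bar, round-window end first and grip tab trailing, until it is fully home against the back stop, then let go so it lies flat and straight on the bed. Leave the other carrier, with the two long slots, where it is.

Things in the scene. Friction and masses are not known exactly. Their poses are not given: they have to be found in the camera images.
- round_carrier: Carrier to load: loose grey plastic plate 110 (x) x 64 (y) x 8 mm with one round window 46 mm across, 16 mm ahead (+x) of its middle. On its rear (-x) end stands a grip tab. About 0.12 kg, balances about 17 mm ahead of the tab's centre. Origin: centre of the plate's underside, z up. Starts flat on the worktop.
- round_carrier_tab (a point): Middle of that carrier's grip tab, 32 mm above the plate's underside and at x = -40 mm from its origin. Same axes. The tab is 28 mm long (x), 12 mm thick (y), rises from the plate's top (8 mm) to 43 mm above the underside; pinch it from above, across y.
- slot_carrier: The other carrier: same grey plate size and tab, loose, but two long parallel slots (60 x 18 mm) instead of the round window. Same axes. Leave it alone. (Beware too of the desk lamp at the left: its shade, 190 mm across, hangs 0.2 to 0.41 m above the worktop round x = 0.53, y = 0.45 m of the robot's frame; draw in towards the base before swinging past it.)
- scan_bed: Scanner, fixed: aluminium plate 6 mm thick, x = -65 to 85, y = -67 to 67 mm, a grey bar across it on two posts, both x = 17 (mouth) to 62 mm. Opening under the bar: y = -43 to 43, z = 6 to 30 mm; bar top z = 52. Back stop face at x = 72, so a carrier fully home has its origin at x = 17, its tab at x = -23 mm. Origin: underside, on the slot's centre line; x points into the slot, z up.

How it is judged:
By the outcome, as a careful person would: the job done as asked, in the order asked, and still so for the second after the job is handed in, with the robot touching nothing.
It also fails if it takes over 40 s, if anything falls off the work surface, if the arm or the gripper's body presses on something with over 40 N, if the wrist force passes 120 N, or if a joint passes its speed limit or range.

## Working session

There is one attempt and no reset: what is moved stays moved. The work goes in short steps, each a Python script; the robot and the scene stay as the last script left them, time stands still between calls to the robot, and variables do not carry over. Pictures are saved under pics/ and viewed, at most 10 in all, crops included, and the job is handed in when it is done.

```bash
mkdir -p pics; ls
python3 - <<'E'
from plant import r, vision, models, telemetry
import cv2,numpy as np
for c in ["side","top"]:
    im=vision.snapshot(c); cv2.imwrite(f"pics/{c}0.png",im[:,:,::-1])
    k=vision.get_calibration(c); print(c,{a:np.round(b,4).tolist() for a,b in k.items()})
    for t in ["round_carrier","round_carrier_tab","slot_carrier","scan_bed"]:
        for m in ("mark_of","boxes_of"):
            print(c,t,m,[(np.round(d["at"],4).tolist(),round(d["score"],2)) for d in getattr(models,m)(t,c)][:3])
print(telemetry.current_t())
E
```

```text
pics
side {'fx': 381.8255, 'fy': 381.8255, 'cx': 248.6578, 'cy': 198.6808, 'D': [-0.0028, 0.0, 0.0, 0.0, 0.0], 'position': [0.2364, -0.5232, 0.74], 'orientation': [-0.2977, 0.9082, -0.282, 0.0834]}
side round_carrier mark_of []
side round_carrier boxes_of [([0.4383, -0.3852, 0.0091], 0.73)]
side round_carrier_tab mark_of [([0.4177, -0.3937, 0.0342], 0.58)]
side round_carrier_tab boxes_of [([0.4391, -0.3907, 0.0089], 0.88)]
side slot_carrier mark_of [([0.4412, 0.124, -0.0026], 0.76), ([0.4537, -0.3801, -0.002], 0.4)]
side slot_carrier boxes_of [([0.4325, 0.1098, 0.0078], 0.73)]
side scan_bed mark_of [([0.5803, -0.0913, 0.0005], 0.95)]
side scan_bed boxes_of [([0.5949, -0.0958, 0.0062], 0.64), ([0.4388, -0.3836, 0.0084], 0.26)]
top {'fx': 417.7751, 'fy': 417.7751, 'cx': 257.1785, 'cy': 192.2404, 'D': [-0.0557, 0.0, 0.0, 0.0, 0.0], 'position': [0.3313, -0.103, 1.1887], 'orientation': [-0.0476, 0.7064, -0.7037, 0.0598]}
top round_carrier mark_of [([0.4562, -0.3823, -0.0016], 0.86)]
top round_carrier boxes_of [([0.443, -0.3815, 0.0079], 0.76)]
top round_carrier_tab mark_of [([0.4179, -0.3923, 0.0339], 0.89)]
top round_carrier_tab boxes_of [([0.4431, -0.3832, 0.0073], 0.69)]
top slot_carrier mark_of [([0.4378, 0.118, 0.0027], 0.83)]
top slot_carrier boxes_of [([0.4249, 0.1155, 0.0066], 0.57)]
top scan_bed mark_of [([0.5848, -0.0912, 0.0019], 0.9)]
top scan_bed boxes_of [([0.5935, -0.0904, 0.0069], 0.78)]
0.9
```

Run:
```python
import cv2
for c in ["side","top"]:
    im=cv2.imread(f"pics/{c}0.png"); cv2.imwrite(f"pics/{c}0b.png",cv2.resize(im,(800,600),interpolation=cv2.INTER_CUBIC))
```

```text
(no output)
```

View pics/side0b.png

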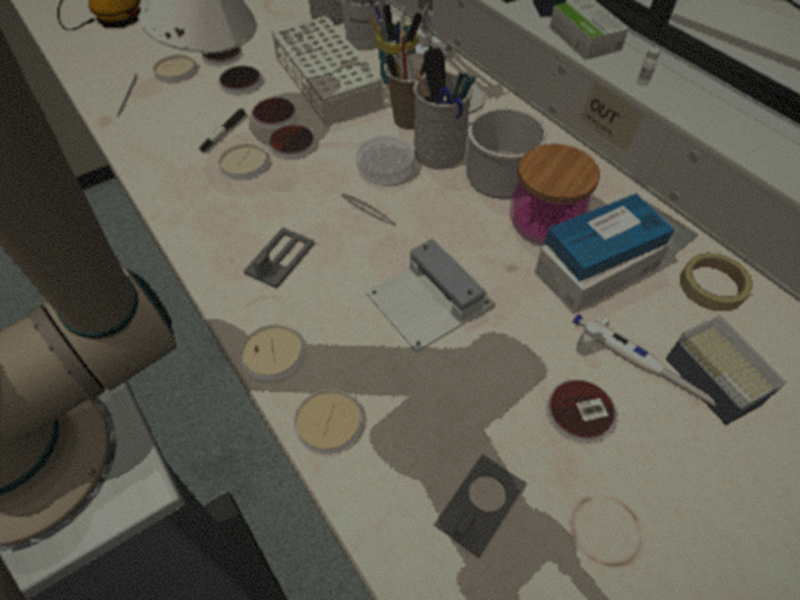

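View pics/top0b.png

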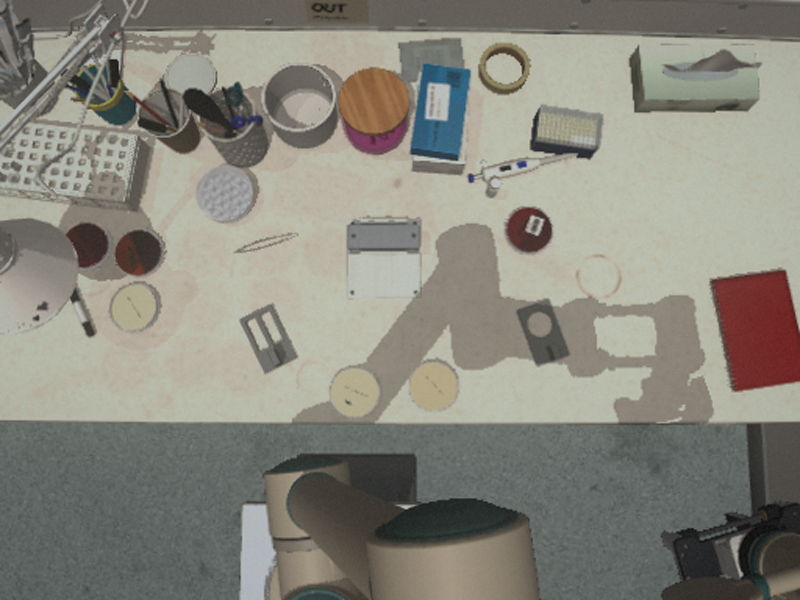

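The pictures agree. The round-window carrier is at about (480,505) in side and (542,332) in top, with its window end away from the robot and yawed about +15°. The scanner is at (384,258) in top, its mouth facing the robot and nearly square. The slot carrier is at (268,338). Next I'll fit box models to the masks of both views, leaving z free.

```bash
cat > fit.py <<'E'
from plant import r, gripper_to, vision, models, telemetry
import cv2,numpy as np
from scipy.optimize import minimize
from scipy.spatial.transform import Rotation as R
S=4
BOX={"carrier":[(-55,55,-32,32,0,8),(-54,-26,-6,6,8,43)],
     "bed":[(-65,85,-67,67,0,6),(17,62,-67,67,6,52)]}
def proj(P,c):
    k=vision.get_calibration(c); q=k["orientation"]
    Rc=R.from_quat([q[1],q[2],q[3],q[0]])
    p=Rc.inv().apply(P-np.array(k["position"]))
    K=np.array([[k["fx"],0,k["cx"]],[0,k["fy"],k["cy"]],[0,0,1.]])
    return cv2.projectPoints(p[:,None],np.zeros(3),np.zeros(3),K,np.array(k["D"],float))[0][:,0]
def world(P,x): 
    return R.from_euler("z",x[3]).apply(np.asarray(P,float)*1e-3)+x[:3]
def render(kind,x,c):
    m=np.zeros((384*S,512*S),np.uint8)
    for b in BOX[kind]:
        P=[(i,j,k) for i in b[:2] for j in b[2:4] for k in b[4:]]
        h=cv2.convexHull(((proj(world(P,x),c)+.5)*S*16).astype(np.int32))
        cv2.fillConvexPoly(m,h,255,shift=4)
    return m
def masks(thing,near,cams=("side","top")):
    out={}
    for c in cams:
        best=None;u=proj(np.array([near]),c)[0]
        for d in models.regions_of(thing,c):
            p=d["pixels"].astype(np.uint8); ys,xs=np.nonzero(p)
            e=np.hypot(xs.mean()-u[0],ys.mean()-u[1])
            if e<30 and best is None: best=p; print(thing,c,"score",round(d["score"],2),"area",p.sum())
        if best is not None:
            best=cv2.morphologyEx(best,cv2.MORPH_CLOSE,np.ones((3,3)))
            cs,_=cv2.findContours(best,cv2.RETR_EXTERNAL,cv2.CHAIN_APPROX_NONE)
            f=np.zeros_like(best); cv2.drawContours(f,[max(cs,key=cv2.contourArea)],-1,1,-1)
            out[c]=cv2.resize(f*255,None,fx=S,fy=S,interpolation=cv2.INTER_NEAREST)
    return out
def fit(kind,M,x0,fixz=None):
    sc=np.array([.001,.001,.001,.02])
    def cost(u):
        x=x0+u*sc
        if fixz is not None:x=x.copy();x[2]=fixz
        t=0
        for c,m in M.items():
            q=render(kind,x,c); t+=1-np.count_nonzero(q&m)/np.count_nonzero(q|m)
        return t
    sim=np.vstack([np.zeros(4),6*np.eye(4)])-1.5
    s=minimize(cost,np.zeros(4),method="Nelder-Mead",options=dict(initial_simplex=sim,xatol=.05,fatol=1e-4,maxiter=250))
    return x0+s.x*sc,s.fun
E
cat > a.py <<'E'
from fit import *
for c in ("side","top"): vision.snapshot(c)
vis={c:None for c in ("side","top")}
for t,k,x0 in (("round_carrier","carrier",[.456,-.382,0,.27]),("scan_bed","bed",[.583,-.091,0,0]),("slot_carrier","carrier",[.438,.118,0,.35])):
    x0=np.array(x0);M=masks(t,x0[:3])
    for fz in (None,0.):
        x,f=fit(k,M,x0,fz);print(t,fz,np.round(x,4).tolist(),"yaw deg",round(np.degrees(x[3]),2),"cost",round(f,3))
    for c in M:
        x1=x.copy();x1[2]=0
        y,f=fit(k,{c:M[c]},x1,0.);print("  only",c,np.round(y,4).tolist(),round(f,3))
        m=cv2.resize(render(k,x1,c),(1536,1152))
        cs,_=cv2.findContours(m,cv2.RETR_EXTERNAL,cv2.CHAIN_APPROX_NONE)
        if vis[c] is None: vis[c]=cv2.resize(cv2.imread(f"pics/{c}0.png"),(1536,1152),interpolation=cv2.INTER_CUBIC)
        cv2.drawContours(vis[c],cs,-1,(0,0,255),1)
cv2.imwrite("pics/ov_top.png",vis["top"][400:750,430:1130]); cv2.imwrite("pics/ov_side.png",vis["side"][430:1030,430:1130])
E
python3 a.py
```

```text
round_carrier side score 0.65 area 1482
round_carrier top score 0.72 area 698
round_carrier None [0.4547, -0.38, -0.0014, 0.3308] yaw deg 18.95 cost 0.092
round_carrier 0.0 [0.4548, -0.3799, 0.0003, 0.3286] yaw deg 18.83 cost 0.092
  only side [0.4547, -0.3798, 0.0017, 0.3319] 0.039
  only top [0.455, -0.3805, 0.0021, 0.3161] 0.051
scan_bed side score 0.87 area 3078
scan_bed top score 0.94 area 2339
scan_bed None [0.5841, -0.0881, -0.0022, 0.0049] yaw deg 0.28 cost 0.067
scan_bed 0.0 [0.5837, -0.0882, -0.0012, 0.0035] yaw deg 0.2 cost 0.071
  only side [0.5831, -0.0881, 0.0011, 0.0084] 0.035
  only top [0.5838, -0.0889, 0.0007, 0.003] 0.035
slot_carrier side score 0.56 area 821
slot_carrier top score 0.82 area 646
slot_carrier None [0.4409, 0.1207, 0.0004, 0.4658] yaw deg 26.69 cost 0.097
slot_carrier 0.0 [0.4405, 0.1207, -0.011, 0.473] yaw deg 27.1 cost 0.096
  only side [0.4405, 0.1211, 0.0017, 0.4557] 0.046
  only top [0.4405, 0.1205, 0.0011, 0.4822] 0.045
```

View pics/ov_top.png

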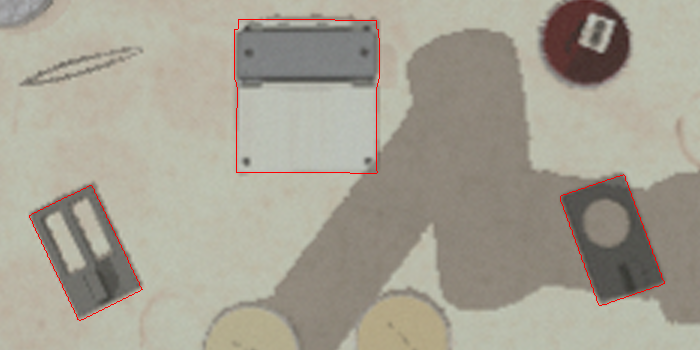

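View pics/ov_side.png

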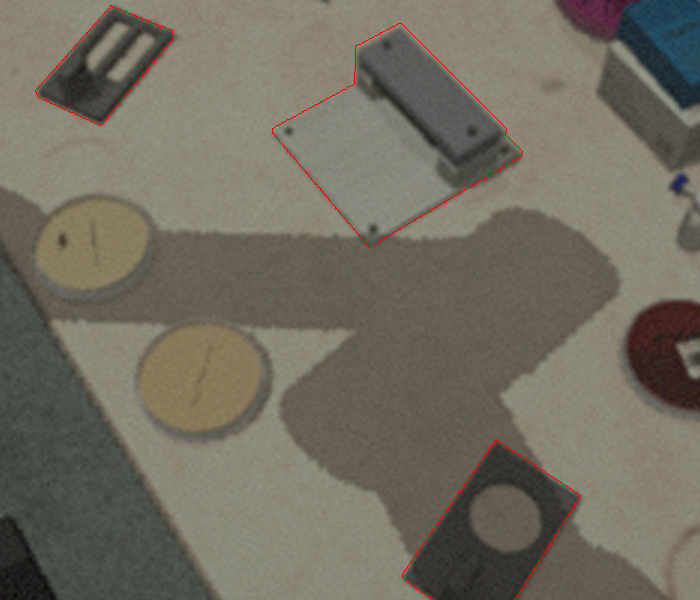

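Both fits match the outlines: z comes out at 0 ±2 mm, and the tab at (0.417,-0.393) agrees with the network. Now the grasp.

```bash
cat > h.py <<'E'
from fit import *
from plant import inverse_kinematics
C=np.array([.4548,-.3800,0,.328]); B=np.array([.5839,-.0884,0,.004])
def quat(yaw,flip=0):
    q=(R.from_euler("z",yaw+flip)*R.from_euler("x",np.pi)).as_quat(); return [q[3],q[0],q[1],q[2]]
def bed(x,z): # tcp for tab local x (mm), plate underside z above bed top (mm)
    return world([[x,0,6+38+z]],B)[0]
def st(s=""):
    print(s,"t",round(telemetry.current_t(),2),"p",np.round(telemetry.current_ee_pos(),4),"F",np.round(telemetry.current_wrist_force(),2),"M",np.round(telemetry.current_torque(),3),"open",round(telemetry.current_opening(),4),"ff",np.round(telemetry.current_finger_force(),1))
E
python3 - <<'E'
from h import *
T=world([[-40,0,38]],C)[0]
for fl in (0,np.pi):
    for p,y in ((T,C[3]),(bed(-83,0),B[3]),(bed(-23,0),B[3])): 
        q=inverse_kinematics(p,quat(y,fl)); print(fl,None if q is None else np.round(q,2))
E
```

```text
0 [-0.88  0.44  1.78 -0.    0.92  0.37]
0 [-0.31  0.36  1.91 -0.    0.87  1.25]
0 [-0.28  0.43  1.78 -0.    0.93  1.29]
3.141592653589793 None
3.141592653589793 [-0.31  0.36  1.91  0.    0.87 -1.89]
3.141592653589793 [-0.28  0.43  1.78  0.    0.93 -1.85]
```

Run:
```python
from h import *
T=world([[-40,0,38]],C)[0]; q=quat(C[3])
gripper_to(.05,25)
r.move_to(T+[0,0,.09],q); st("above")
print(r.move_l(T+[0,0,.001],vel=.08,guard=8)); st("down")
gripper_to(.0,25); st("grip")
r.move_l(T+[0,0,.08],vel=.1); st("lift")
r.move_to(bed(-90,60),quat(B[3])); st("over")
for c in ("side","top"):
    cv2.imwrite(f"pics/{c}1.png",cv2.resize(vision.snapshot(c)[:,:,::-1],(1536,1152),interpolation=cv2.INTER_CUBIC)[350:950,400:1150])
```

```text
above t 3.39 p [ 0.4166 -0.394   0.1285] F [-0.02 -0.08 -0.06] M [-0.02   0.018  0.038] open 0.05 ff 0.0
False
down t 4.66 p [ 0.4172 -0.3933  0.0395] F [-0.77 -0.28  0.32] M [-0.034 -0.007 -0.041] open 0.0499 ff 0.0
grip t 5.33 p [ 0.417  -0.3929  0.0391] F [-0.22 -0.6   0.1 ] M [-0.009 -0.002 -0.004] open 0.0117 ff 25.0
lift t 6.28 p [ 0.4165 -0.3924  0.1174] F [ 0.61  0.33 -1.14] M [-0.01   0.01   0.009] open 0.0116 ff 25.0
over t 7.47 p [ 0.4942 -0.0895  0.1039] F [-0.06  0.53 -1.35] M [-0.032  0.05   0.034] open 0.0119 ff 25.0
```

View pics/side1.png

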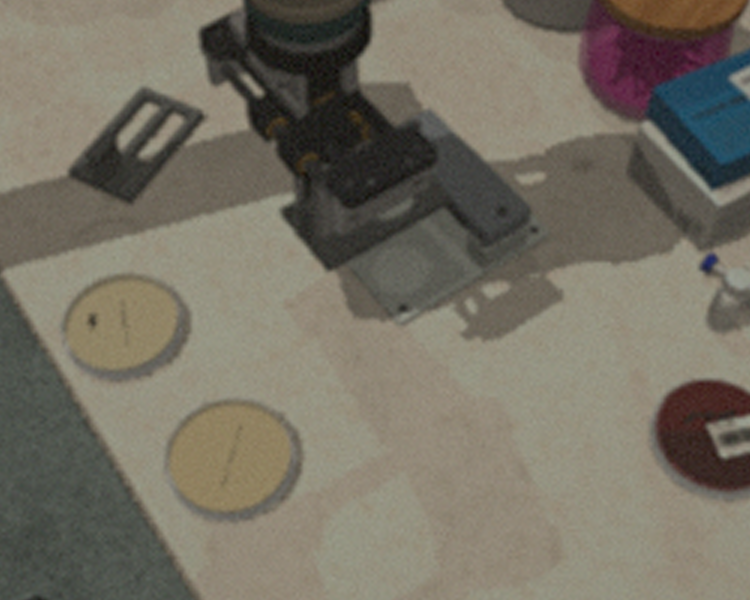

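The carrier is held and roughly aligned with the bed (plate corner at about (330,265), bed to its right). Next: lower it onto the bed in front of the mouth, then slide it in.

Run:
```python
from h import *
r.move_l(bed(-86,8),vel=.08); st("near")
print(r.move_l(bed(-86,-2),vel=.02,guard=3)); st("set")
p=np.array(telemetry.current_ee_pos()); z=p[2]+.0015
r.hold(.2)
def at(x): a=bed(x,0); a[2]=z; return a
r.move_l(at(-86),vel=.02); st("up1.5")
print(r.move_l(at(-35),vel=.06,guard=8)); st("in")
print(r.move_l(at(-15),vel=.02,guard=6)); st("stop"); r.hold(.3); st("held")
for c in ("side","top"):
    cv2.imwrite(f"pics/{c}2.png",cv2.resize(vision.snapshot(c)[:,:,::-1],(1536,1152),interpolation=cv2.INTER_CUBIC)[350:950,400:1150])
```

```text
near t 8.38 p [ 0.4982 -0.0889  0.0522] F [ 0.4  -0.2  -2.06] M [-0.112  0.047  0.003] open 0.0119 ff 25.0
True
set t 8.79 p [ 0.498  -0.0888  0.0446] F [0.37 0.1  3.17] M [-0.031 -0.005  0.035] open 0.0121 ff 25.0
up1.5 t 9.24 p [ 0.4973 -0.0885  0.0458] F [-0.1   0.16 -1.15] M [-0.018 -0.01   0.015] open 0.0119 ff 25.0
False
in t 10.24 p [ 0.5484 -0.0884  0.046 ] F [-0.49 -0.19 -0.98] M [ 0.014 -0.014  0.004] open 0.0116 ff 25.0
True
stop t 10.91 p [ 0.5593 -0.0884  0.0453] F [ 0.04 -0.04 -1.3 ] M [ 0.011  0.04  -0.017] open 0.0119 ff 25.0
held t 11.21 p [ 0.5584 -0.0883  0.0449] F [ 0.4  -0.26 -1.52] M [ 0.038  0.049 -0.036] open 0.0119 ff 25.0
```

View pics/side2.png

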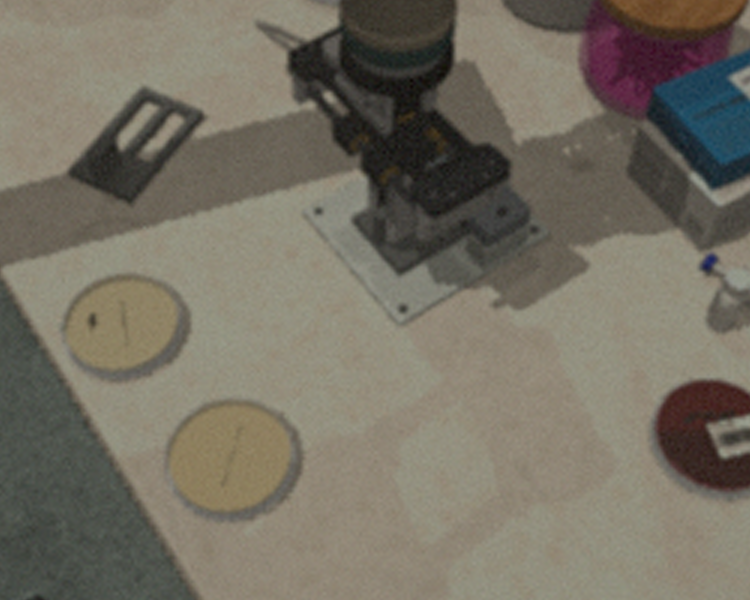

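The plate is under the bar with its tab at about (400,235), in front of the mouth. It stopped at x=0.559, where 0.561 is expected. I'll lower it, press it home once more and release.

Run:
```python
from h import *
p=np.array(telemetry.current_ee_pos())
print(r.move_l(p-[0,0,.004],vel=.015,guard=3.5)); st("down"); 
p=np.array(telemetry.current_ee_pos())
for g in (10,14):
    print(r.move_l(p+[.008,0,0],vel=.02,guard=g)); st("push")
gripper_to(.03); st("rel")
p=np.array(telemetry.current_ee_pos())
r.move_l(p+[0,0,.1],vel=.1); st("up")
r.move_to([.25,-.35,.25],quat(B[3])); st("away")
for c in ("side","top"):
    cv2.imwrite(f"pics/{c}3.png",cv2.resize(vision.snapshot(c)[:,:,::-1],(2048,1536),interpolation=cv2.INTER_CUBIC)[500:1000,700:1400])
for c in ("side","top"):
    for t in ("round_carrier","round_carrier_tab"):
        print(c,t,[(np.round(d["at"],4).tolist(),round(d["score"],2)) for d in models.mark_of(t,c)][:3])
print("expected tab",world([[-23,0,38]],B),"origin",world([[17,0,6]],B))
```

```text
True
down t 11.52 p [ 0.5584 -0.0883  0.0449] F [0.41 0.46 3.84] M [0.024 0.066 0.037] open 0.0119 ff 25.0
True
push t 11.88 p [ 0.5602 -0.0882  0.0448] F [0.12 0.1  3.8 ] M [-0.085 -0.045 -0.009] open 0.0119 ff 25.0
False
push t 12.37 p [ 0.5609 -0.0882  0.0447] F [-10.12  -1.73  10.53] M [-0.37   1.704 -0.047] open 0.0119 ff 25.0
rel t 12.88 p [ 0.5666 -0.0882  0.0448] F [-0.08 -0.1  -1.18] M [-0.026 -0.017  0.007] open 0.0302 ff 0.0
up t 14.03 p [ 0.5661 -0.0881  0.1441] F [-0.6  -0.94 -0.15] M [-0.011  0.028  0.004] open 0.0296 ff 0.0
away t 15.59 p [ 0.2506 -0.3498  0.2497] F [-0.19  0.87  0.23] M [ 0.021 -0.007  0.042] open 0.0298 ff 0.0
side round_carrier [([0.5957, -0.0881, 0.006], 0.81)]
side round_carrier_tab [([0.5575, -0.0881, 0.038], 0.93)]
top round_carrier [([0.599, -0.0899, 0.0073], 0.89)]
top round_carrier_tab [([0.5619, -0.0885, 0.0397], 0.62)]
expected tab [[ 0.56090018 -0.088492    0.038     ]] origin [[ 0.60089986 -0.088332    0.006     ]]
```

View pics/side3.png

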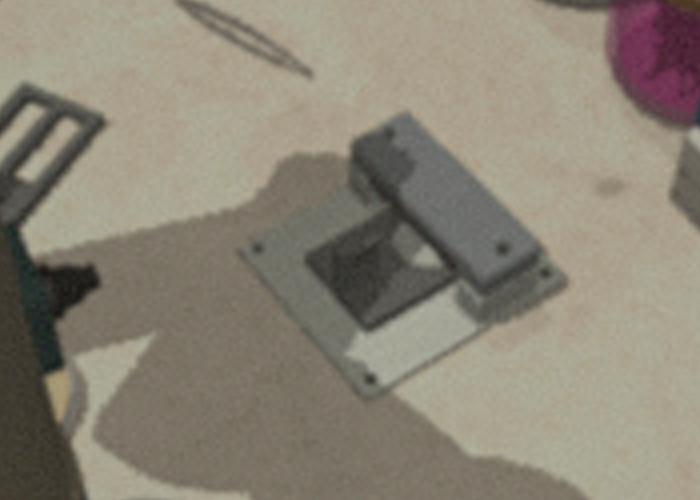

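View pics/top3.png

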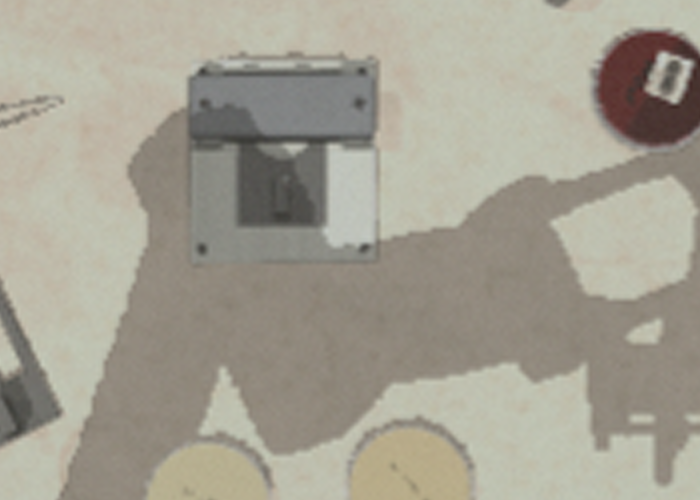

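The side view shows the plate flat, with rear corners at (306,258) and (368,329). In the top view its rear edge runs from (237,227) to (326,228), square to the bed. I'll compare these with the projected fully-home corners.

Run:
```python
from h import *
P=[[-38,32,14],[-38,-32,14],[-65,67,6],[-65,-67,6],[-23,0,49],[-38,32,6],[-38,-32,6]]
for c in ("side","top"):
    for dx in (0,-5): 
        Q=np.array(P,float);Q[[0,1,4,5,6],0]+=dx
        print(c,dx,np.round((proj(world(Q,B),c)+.5)*4-[700,500]).astype(int).tolist())
m={c:(cv2.imread(f"pics/{c}3.png",0)) for c in ("side","top")}
# subpixel: rear edge row in top at several columns, shadowed side
g=cv2.GaussianBlur(m["top"],(0,0),3).astype(float)
for col in (250,260,270,300,310,320):
    d=np.diff(g[:,col]); print(col,"carrier edge",215+d[215:242].argmax(),end="; ")
for col in (210+10,240,280,320): 
    d=np.diff(g[:,col]); print(col,"bed edge",250+d[250:275].argmin())
```

```text
side 0 [[306, 253], [369, 325], [237, 244], [366, 397], [358, 240], [306, 261], [368, 333]]
side -5 [[299, 257], [362, 329], [237, 244], [366, 397], [351, 244], [299, 265], [362, 337]]
top 0 [[238, 223], [327, 223], [189, 262], [376, 262], [282, 193], [238, 225], [327, 225]]
top -5 [[238, 230], [327, 230], [189, 262], [376, 262], [282, 200], [238, 232], [327, 232]]
250 carrier edge 224; 260 carrier edge 225; 270 carrier edge 224; 300 carrier edge 225; 310 carrier edge 226; 320 carrier edge 224; 220 bed edge 256
240 bed edge 254
280 bed edge 256
320 bed edge 252
```

```bash
python3 -c "
from plant import r
print(r.sign_off())"
```

```text
the job is handed in; nothing more can be done
None
```

The round-window carrier is fully home against the back stop (edges within about 1 mm in both views), flat, straight and released; the slot carrier was not touched, and the job was handed in at about 16 s.

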